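# Tumble the kiln props clean

### The arm

A 6-joint arm with a two-finger parallel gripper is mounted at the origin on the work surface. World frame = base frame: x ahead of the robot, y to its left, z up, the work surface at z = 0. Lengths are in m, angles in rad, forces in N, time in s.
With the tool pointing down it reaches from about 0.225 to 0.725 m from the base axis. Payload 3.1 kg.
Tool frame: the origin (TCP) lies at the very end of the fingers, on their centre line; the grasp point (between the pads) lies 19 mm behind it; z points along the fingers, x is the direction in which the jaws open and shut, and the axes are right-handed (so a half turn about z gives the same grasp; the last joint's range is limited). The gripper opens to 85 mm and grips with 20 to 120 N. Pads are 22 mm wide; open, the fingers measure 114 mm over their backs; the gripper's body (76 mm by 85 mm) begins 54 mm behind the grasp point. The pads swing forward as they close: fully open they stand 13 mm farther back than shut.
Start: joints at [1.027, 0.048, 0.099, 1.622, 0, 1.443], TCP at [0.212, 0.48, 0.231] pointing down, gripper open.
Joint ranges: [-2.91, 2.91], [-0.99, 1.94], [-1.21, 1.42], [-2.12, 2.29], [-1.49, 1.47], [-3.14, 3.14]. Speed limits (rad/s): [2.79, 2.79, 3.14, 3.14, 3.14, 3.14].

### API

Orientations are given as a unit quaternion [x, y, z, w].
In Python, from plant import ctrl gives the robot as it stands.
- The arm moves only by the tool servo_tool, never from a script. Its arguments are lists of equal length, an entry for each row: "offset": the shift along the tool's x, y, z in cm, a list of three; "twist": the turn, a rotation vector about the tool's x, y, z in rad, a list of three; "claw": the finger opening in cm, from 0 to 8.54. In form: {"offset": [[x, y, z], ...], "twist": [[ax, ay, az], ...], "claw": [claw, ...]}. A call has 1 to 10 rows; each row shifts and turns the commanded pose from where the row before left it, along the tool's axes as they then stand; what a row does not reach is not made up. A row lasts 1/10 s, in which the tool goes at most 50 mm and 8.59 degrees, less where a joint would pass 70% of its speed; a pose out of reach is approached as far as the arm can. A call is refused whole if a number of a shift passes 5 or a number of a turn 0.15, either way. A call with a gripper value outside its range is refused whole. The fingers move at their own pace and stop on an object; "newtons" is the grip in N (left out, the last holds). Time passes only in rows, so rows that do not move let the fingers close. It gives the time, the measured TCP pose, the force and the opening at its end, in the units of the state.
- ctrl.sense(): the state, without advancing time (a new reading comes with each control period).
- ctrl.get_image(name): name is "scene" or "top" or "wrist"; returns the picture (384x512x3 uint8, red, green, blue); there is no depth.
- ctrl.get_calibration(name): a dict with "K" (3x3 intrinsics, pixels), "dist" ([k1, k2, p1, p2, k3] as OpenCV has them; the pictures are not rectified), "eye" and "rotation" of the camera in the world. Camera axes: x right, y down, z forward; pixel columns grow to the right and rows downward; lengths in m; the calibration is good to about 2 mm. A picture is of the moment at which its call begins: read the wrist's pose just before it. get_calibration takes no time and is no camera call; for the wrist camera it gives the pose at the moment of the call.
- ctrl.finish_job(): hands the job in, once; it reports no verdict.
Trained networks look in the newest picture that a camera, given by its name, has taken for a name from the list of things; names that differ only in an ending like _2 or _b are one class to them, and where a whole thing is asked for, a point or a joint stands for the part that bears it (a point fixed in the world has none). Each returns a list of dicts, best first, with "p" (0 to 1); they miss things now and then, are a little off and sometimes report something else, mostly with a low value. They report only what shows in the picture. A call takes as long as a camera call. They do not tell look-alikes from the thing itself.
- ctrl.trace(camera, thing): "pixels" (384x512 bool, what is visible of it) and "rect" ([left, top, right, bottom] in pixels, round what is visible of it).
The state is a dict: "time": time; "q": joint angles; "joint_vel": joint speeds; "joint_efforts": joint torques, N m; "tcp_pos": TCP position; "tcp_rot": TCP orientation; "ft_force": force on the tool from outside, world axes, zero at the start; "torque": the same for the moment, N m; "gripper_width": finger opening in m.
Only numpy, scipy, OpenCV 4.12 (cv2) and the standard library are available. Lean on these libraries where they do the work, as an engineer would, in place of code of your own. Each camera call takes 0.05 s, during which the arm holds its last target. There are 200 camera calls.

### The job

Clean the short hexagonal kiln props in the bench tumbler: swing its dust cover clear of the filling port, put every prop from the kiln shelf into the tub, then swing the cover fully shut again and turn the latch knob clockwise until it clicks over. Then turn the crank clockwise at least two full turns, holding it by its loose grip sleeve. Leave the beaker and the little vase on the kiln shelf standing where they are.

Things in the scene. Friction and masses are not known exactly. Their poses are not given: they have to be found in the camera images.
- port (a point): centre of the round filling port, 68 mm across, flush with the top plate, 125 mm above the table. The tumbler is a grey machine fixed to the table, on the robot's left or right; its aluminium top plate measures about 174 mm (x) by 280 mm (y). The point's axes are the machine's: x away from its front, y along its length from tub to crank, z up
- tub_center (a point): centre of the tub's space, an open tub about 120 by 110 mm and 112 mm deep with a roof-shaped ridge 24 mm high (along x) on its floor, straight below the port's centre, 60 mm above the table; a prop is inside when its centre is within 75 mm of here horizontally and lower than 105 mm above the table
- cover_pin (a point): the vertical pin on which the dust cover swings, at the level of the top plate, 75 mm beyond the port's centre along the machine's x. The pin's head is 18 mm across and ends 12 mm above the plate
- cover_grip (a point): middle of the upright black grip post on the dust cover: round, 18 mm thick, 32 mm tall, standing on the cover from 9 to 41 mm above the top plate (this point is 27 mm above the plate, 100 mm from the pin); moves with the cover. The cover is a dark steel disc 84 mm across and 6 mm thick centred 75 mm from the pin
- cover (a joint): angle of the dust cover in rad: 0 shut (its disc centred over the port), growing anticlockwise seen from above as it swings level round its pin, stop at 1.8; from 1.1 on the port is wholly uncovered. Stays where it is left (about 0.06 N m of friction). At the start it is shut or slightly ajar
- latch_grip (a point): middle of the black bar grip of the latch knob, 46 mm long, 13 mm thick and 28 mm tall (from 8 to 36 mm above the top plate; this point is 24 mm above it), on the knob's vertical axis, 35 mm nearer the front than the port's centre in the machine's x and 70 mm along its y; the point's x axis runs along the bar and along the flat steel tongue that swings out over the cover's rim
- latch (a joint): angle of the latch knob in rad, growing clockwise seen from above: about 0 open, 1.3 locked (stop). A spring detent resists up to about 0.17 N m and turns it back to 0 if released before about 0.75; past that it snaps over to 1.3 and stays
- crank_axis (a point): top plate level on the crank's vertical axis, 155 mm along the machine's y and 15 mm along its x from the port's centre
- sleeve_center (a point): middle of the crank's upright wooden grip sleeve, round, 22 mm thick and 48 mm tall, from 24 to 72 mm above the top plate, spinning freely on its pin; 55 mm from the crank's axis, moving with the crank. The flat steel crank arm under it lies 14 to 20 mm above the plate
- crank (a joint): angle of the crank in rad, 0 at the start (arm along the machine's +x), growing clockwise seen from above without limit; two full turns are 12.57. About 0.08 N m of friction; stays where it is left
- prop1_center (a point): centre of a short kiln prop: cream hexagonal prism, 32 mm across flats, 37 over corners, 24 mm tall, 30 to 65 g, standing at the start on the kiln shelf, a tan slab 240 x 280 x 12 mm on the table, on the other side from the tumbler. The point's z is the prism's axis; its y and the directions 60 degrees either side are normal to the flats. May be absent
- prop2_center (a point): centre of a short kiln prop: cream hexagonal prism, 32 mm across flats, 37 over corners, 24 mm tall, 30 to 65 g, standing at the start on the kiln shelf, a tan slab 240 x 280 x 12 mm on the table, on the other side from the tumbler. The point's z is the prism's axis; its y and the directions 60 degrees either side are normal to the flats. May be absent
- prop3_center (a point): centre of a short kiln prop: cream hexagonal prism, 32 mm across flats, 37 over corners, 24 mm tall, 30 to 65 g, standing at the start on the kiln shelf, a tan slab 240 x 280 x 12 mm on the table, on the other side from the tumbler. The point's z is the prism's axis; its y and the directions 60 degrees either side are normal to the flats. May be absent
- prop4_center (a point): centre of a short kiln prop: cream hexagonal prism, 32 mm across flats, 37 over corners, 24 mm tall, 30 to 65 g, standing at the start on the kiln shelf, a tan slab 240 x 280 x 12 mm on the table, on the other side from the tumbler. The point's z is the prism's axis; its y and the directions 60 degrees either side are normal to the flats. May be absent
- beaker: small glazed beaker, 56 mm across, 70 mm tall, standing on the kiln shelf among the props; not part of the job, origin at its underside
- bud_vase: little dark bud vase, 52 mm across, 50 mm tall, standing on the kiln shelf among the props; not part of the job, origin at its underside
Not all that is in view belongs to the job. What is shaped like the part that bears prop2_center but orange or turquoise is not meant.

How it is judged:
By the outcome, as a careful person would: the job done as asked, in the order asked, and still so for the second after the job is handed in, with the robot touching nothing.
Of prop1, prop2, prop3, prop4 only 2 to 4 are there at a start; the rules pass over those that are not, and their reading is None.
At some moment in a run one of prop1, prop2, prop3, prop4 may be knocked a few centimetres aside while the robot is not near it.
Once in a run the grip may slacken for a moment while it holds something.
It also fails if it takes over 210 s, if anything falls off the work surface, if the arm or the gripper's body presses on something with over 40 N, if the wrist force passes 120 N, or if a joint passes its speed limit or range.

## Working session

There is one attempt and no reset: what is moved stays moved. The work goes in short steps, Python scripts to look and compute and a tool call to move; the robot and the scene stay as the last step left them, time stands still between calls to the robot, and variables do not carry over. Pictures are saved under pics/ and viewed, about 12 in all and at most 16, crops included, and the job is handed in when it is done.

Besides the shell and the picture viewer there is one more tool, called after "Call:" as a command line: name --argument value ..., lists and objects as JSON in quotes. servo_tool: Moves the arm, as the interface text tells. Its arguments: {"type":"object","properties":{"offset":{"type":"array"},"twist":{"type":"array"},"claw":{"type":"array"},"newtons":{"type":"number"}},"required":["offset","twist","claw"]}

```bash
ls; mkdir -p pics
cat > h.py <<'E'
import numpy as np, cv2
from scipy.spatial.transform import Rotation as R
from plant import ctrl
def ray(cam,px,z,cal=None):
    c=cal or ctrl.get_calibration(cam)
    K=np.array(c["K"]);d=np.array(c["dist"],float)
    p=cv2.undistortPoints(np.array(px,float).reshape(-1,1,2),K,d).reshape(-1,2)
    Rm=np.array(c["rotation"]); 
    if Rm.shape!=(3,3): Rm=R.from_quat(Rm).as_matrix()
    v=np.c_[p,np.ones(len(p))]@Rm.T; e=np.array(c["eye"])
    return e+v*((z-e[2])/v[:,2])[:,None]
def proj(cam,P,cal=None):
    c=cal or ctrl.get_calibration(cam)
    Rm=np.array(c["rotation"])
    if Rm.shape!=(3,3): Rm=R.from_quat(Rm).as_matrix()
    return cv2.projectPoints(np.array(P,float).reshape(-1,1,3),cv2.Rodrigues(Rm.T)[0],-Rm.T@np.array(c["eye"]),np.array(c["K"]),np.array(c["dist"],float))[0].reshape(-1,2)
def snap(cam,name):
    im=ctrl.get_image(cam); cv2.imwrite(f"pics/{name}.png",im[:,:,::-1]); return im
E
python3 - <<'E'
from h import *
s=ctrl.sense();print(s)
for c in("top","scene"):
    snap(c,c+"0"); k=ctrl.get_calibration(c); print(c,k)
    for n in("port","cover_pin","prop1_center","beaker","bud_vase","cover_grip","latch_grip","sleeve_center","cover"):
        try:
            for d in ctrl.trace(c,n)[:8]: print(c,n,round(d["p"],2),np.round(d["rect"]),np.argwhere(d["pixels"]).mean(0)[::-1].round(1))
        except Exception as e: print(n,e)
E
python3 -c "
import cv2,numpy as np
a=cv2.imread('pics/top0.png');cv2.imwrite('pics/t.png',cv2.resize(a,(800,600)))"
```

```text
pics
{'time': 0.0, 'q': array([ 1.02724313e+00,  4.87502245e-02,  9.75999624e-02,  1.62197979e+00,
       -3.39163743e-06,  1.44300034e+00]), 'joint_vel': array([-0.00045347, -0.00111882,  0.00161943, -0.00051445,  0.00033906,
        0.00107953]), 'joint_efforts': array([ 3.51121307e-03, -3.38782275e+01,  3.20014179e+01,  2.03576207e-02,
        1.79551403e-04,  1.27279137e-05]), 'tcp_pos': array([0.21173602, 0.47975297, 0.23011848]), 'tcp_rot': array([ 8.37818844e-01,  5.45947088e-01, -1.05009932e-03,  5.08780886e-04]), 'ft_force': array([ 0.32651049, -0.65025194,  0.34590155]), 'torque': array([-0.02599319, -0.01536376, -0.02503452]), 'gripper_width': 0.08531861430410005}
top {'K': array([[442.90027966,   0.        , 258.02913143],
       [  0.        , 442.90027966, 199.69920718],
       [  0.        ,   0.        ,   1.        ]]), 'dist': array([-0.16024338,  0.        ,  0.        ,  0.        ,  0.        ]), 'eye': array([0.27594417, 0.00133118, 1.07610014]), 'rotation': array([-0.68380003,  0.72275882, -0.07212659,  0.06953389])}
top port 0.94 [103. 131. 234. 232.] [166.5 1
[... 841 characters left out ...]
169, -0.15856396, -0.42923313])}
scene port 0.81 [270. 135. 384. 252.] [324.4 191.6]
scene port 0.55 [122. 278. 163. 329.] [144.  302.8]
scene port 0.27 [364. 137. 373. 154.] [366.8 144.8]
scene cover_pin 0.68 [270. 135. 380. 255.] [324.2 191.6]
scene prop1_center 0.88 [260. 278. 273. 299.] [266.2 286.6]
scene beaker 0.6 [123. 280. 162. 328.] [144.5 302.5]
scene bud_vase 0.76 [226. 296. 249. 322.] [235.1 309.2]
scene cover_grip 0.89 [292. 164. 349. 198.] [315.8 180.5]
scene latch_grip 0.69 [301. 151. 328. 166.] [313.1 158.5]
scene latch_grip 0.4 [178. 270. 199. 297.] [186.6 281.9]
scene sleeve_center 0.74 [359. 135. 374. 160.] [366.6 144.9]
scene cover 0.6 [275. 138. 381. 248.] [324.6 191. ]
```

View pics/top0.png

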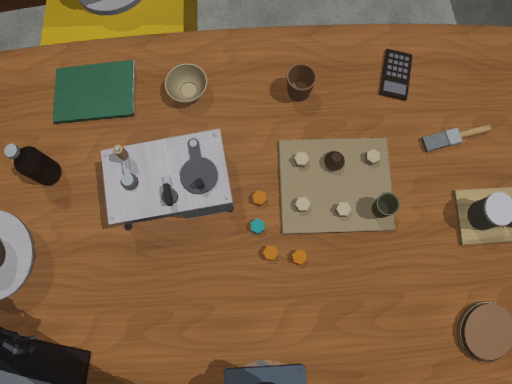

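View pics/scene0.png

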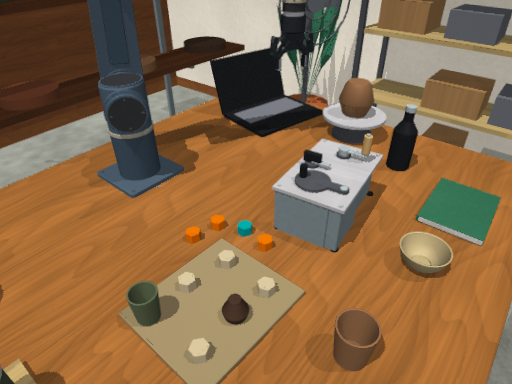

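Run:
```python
import cv2,numpy as np
a=cv2.imread('pics/top0.png')
b=cv2.resize(a[120:245,95:245],None,fx=5,fy=5,interpolation=cv2.INTER_CUBIC)[:600]
cv2.imwrite('pics/c1.png',b)
from h import *
for n,z,px in [("corner",.125,[[103,152],[219,131],[231,207]]),("pin",.137,[[194,143]]),("props",.036,[[302,159],[373,157],[303,204],[344,209]]),("beaker",.082,[[386,204]]),("vase",.062,[[335,160]]),("decoys",.024,[[260,198],[258,226],[270,253],[300,257]])]:
    print(n,ray("top",px,z).round(3).tolist())
im=cv2.cvtColor(a[130:240,275:400],cv2.COLOR_BGR2HSV)
m=((im[...,1]<75)&(im[...,2]>160)).astype(np.uint8)
n,l,st,c=cv2.connectedComponentsWithStats(m)
for i in range(1,n):
    if st[i,4]>20: print(st[i],c[i]+[275,130],ray("top",c[i]+[275,130],.036).round(4))
```

```text
corner [[0.601, 0.341, 0.125], [0.633, 0.072, 0.125], [0.456, 0.052, 0.125]]
pin [[0.604, 0.128, 0.137]]
props [[0.583, -0.122, 0.036], [0.579, -0.298, 0.036], [0.471, -0.115, 0.036], [0.453, -0.213, 0.036]]
beaker [[0.451, -0.303, 0.082]]
vase [[0.569, -0.198, 0.062]]
decoys [[0.494, -0.014, 0.024], [0.426, -0.005, 0.024], [0.359, -0.03, 0.024], [0.346, -0.1, 0.024]]
[ 92  19  13  13 126] [373.23809524 155.16666667] [[ 0.5839 -0.2996  0.036 ]]
[ 20  22  14  12 131] [301.48854962 157.51908397] [[ 0.5867 -0.1206  0.036 ]]
[ 21  67  15  13 149] [302.77852349 203.04026846] [[ 0.4732 -0.115   0.036 ]]
[ 62  72  14  13 142] [343.43661972 208.14084507] [[ 0.4553 -0.212   0.036 ]]
```

View pics/c1.png

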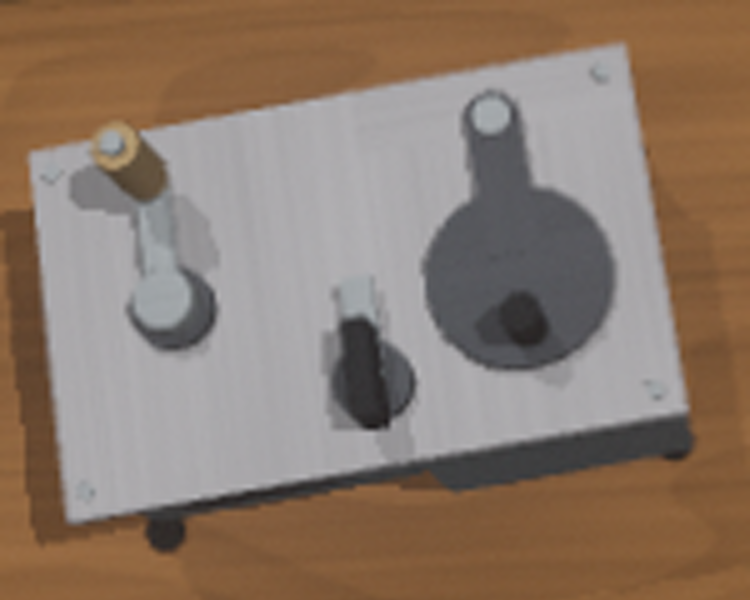

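Run:
```python
from h import *
f=lambda p,z:ray("top",np.array(p)/5+[95-.4,120-.4],z)
C=f([[30,153],[627,45],[688,413],[68,521]],.125);print(C.round(4))
print([np.linalg.norm(C[i]-C[i-1]).round(4) for i in range(4)])
yv=(C[0]-C[1])+(C[3]-C[2]); yaw=np.arctan2(-yv[0],yv[1]);print("yaw",yaw)
xv=(C[0]-C[3])+(C[1]-C[2]); print("yawx",np.arctan2(xv[1],xv[0]))
X=np.array([np.cos(yaw),np.sin(yaw),0]);Y=np.array([-X[1],X[0],0])
pin=f([[491,115]],.137)[0];disc=f([[519,277]],.134)[0]; sl=f([[116,143]],.197)[0]
print("pin",pin,"disc",disc,np.linalg.norm(pin-disc)); d=disc-pin
print("cover ang",np.arctan2(d[1],d[0])-np.arctan2(-X[1],-X[0]))
port=pin-.075*X;print("port",port); print("axis",port+.155*Y+.015*X,"sleeve pred",port+.155*Y+.07*X,"meas",sl)
print("latch",port-.035*X+.07*Y, f([[365,374],[357,320],[375,428]],.161))
print(C.mean(0), "centre rel port",(C.mean(0)-port)@X,(C.mean(0)-port)@Y)
print("grip",f([[525,313]],.166))
```

```text
[[0.6053 0.3474 0.125 ]
 [0.6391 0.0698 0.125 ]
 [0.4668 0.0492 0.125 ]
 [0.4333 0.3263 0.125 ]]
[np.float64(0.1732), np.float64(0.2796), np.float64(0.1735), np.float64(0.2791)]
yaw 0.12074180204473989
yawx 0.12048983006178764
pin [0.60505288 0.13104827 0.137     ] disc [0.53017173 0.12066372 0.134     ] 0.07565728795918066
cover ang 0.01705978833840982
port [0.53059891 0.12201463 0.137     ]
axis [0.52682016 0.27769289 0.137     ] sleeve pred [0.58141974 0.28431756 0.137     ] meas [0.58218248 0.28337683 0.197     ]
latch [0.48742232 0.18728929 0.137     ] [[0.48411132 0.18435979 0.161     ]
 [0.50798001 0.18752982 0.161     ]
 [0.46045461 0.18040481 0.161     ]]
[0.53613358 0.19818424 0.125     ] centre rel port 0.0146689067361269 0.0749484198182832
grip [[0.50560885 0.11446787 0.166     ]]
```

```bash
cat >> h.py <<'E'
YAW=.1206; X=np.array([np.cos(YAW),np.sin(YAW),0]); Y=np.array([-X[1],X[0],0]); PIN=np.array([.605,.131,0]); PORT=PIN-.075*X
def plan(x,y,z,psi=None):
    """twist rows first, then straight shift in the turned frame; cm"""
    s=ctrl.sense(); M=R.from_quat(s["tcp_rot"]); a=M.as_matrix()[:,0]; cur=np.arctan2(a[1],a[0])
    d=0 if psi is None else (psi-cur+np.pi/2)%np.pi-np.pi/2
    q6=s["q"][5]
    M2=R.from_euler("z",d)*M
    o=M2.inv().apply(np.array([x,y,z])-s["tcp_pos"])*100
    print("t",s["time"].__round__(2),"tcp",s["tcp_pos"].round(4),"psi",round(cur,3),"q6",round(q6,2),"w",round(s["gripper_width"],4),"F",s["ft_force"].round(1))
    print("  -> twist z",round(-d,3),"offset cm",o.round(2),"rows",int(np.ceil(abs(o).max()/4.5)))
E
python3 - <<'E'
from h import *
g=PIN-.1*X
plan(g[0],g[1]-.003,.23,YAW+np.pi/2)
E
```

```text
t 1.0 tcp [0.2121 0.4803 0.2313] psi 1.155 q6 1.44 w 0.0851 F [ 0.1 -0.5  0.3]
  -> twist z -0.536 offset cm [-39.7   24.77   0.13] rows 9
```

Call:
servo_tool --offset '[[0, 0, 0], [0, 0, 0], [0, 0, 0], [0, 0, 0], [-4.4, 2.75, 0], [-4.4, 2.75, 0], [-4.4, 2.75, 0], [-4.4, 2.75, 0], [-4.4, 2.75, 0], [-4.4, 2.75, 0]]' --twist '[[0, 0, -0.134], [0, 0, -0.134], [0, 0, -0.134], [0, 0, -0.134], [0, 0, 0], [0, 0, 0], [0, 0, 0], [0, 0, 0], [0, 0, 0], [0, 0, 0]]' --claw '[5, 5, 5, 5, 5, 5, 5, 5, 5, 5]' --newtons 40

```text
time: 2.0
tcp_pos: [0.4014, 0.2451, 0.2316]
tcp_rot: [0.663, 0.748, 0.0, 0.0]
ft_force: [0.7, 0.2, 0.6]
gripper_width: 0.05
```

Call:
servo_tool --offset '[[-4.4, 2.75, 0], [-4.4, 2.75, 0], [-4.4, 2.75, 0], [0, 0, 0], [0, 0, 0]]' --twist '[[0, 0, 0], [0, 0, 0], [0, 0, 0], [0, 0, 0], [0, 0, 0]]' --claw '[5, 5, 5, 5, 5]'

```text
time: 2.5
tcp_pos: [0.4949, 0.1289, 0.231]
tcp_rot: [0.664, 0.747, -0.0, -0.001]
ft_force: [-0.3, 0.4, 0.1]
gripper_width: 0.0502
```

Run:
```python
from h import *
s=ctrl.sense()
c=ctrl.get_calibration("wrist"); print(c, s["tcp_pos"])
im=snap("wrist","w1")
for n in("cover_grip","cover_pin","latch_grip"):
    for d in ctrl.trace("wrist",n)[:3]: print(n,d["p"],d["rect"],np.argwhere(d["pixels"]).mean(0)[::-1].round(1))
g=PIN-.1*X
plan(g[0],g[1]-.003,.139,YAW+np.pi/2)
print(proj("wrist",[[*g[:2],.166],[*(PIN)[:2],.137]],c))
```

```text
{'K': array([[342.02381941,   0.        , 256.51298802],
       [  0.        , 342.02381941, 193.75393015],
       [  0.        ,   0.        ,   1.        ]]), 'dist': array([-0.07761616,  0.        ,  0.        ,  0.        ,  0.        ]), 'eye': array([0.42238253, 0.11949144, 0.37330485]), 'rotation': array([0.65757417, 0.73952891, 0.10763522, 0.09543509])} [0.49490897 0.12893981 0.23097248]
cover_grip 0.6 [186.9, 187.3, 294.5, 334.2] [241.8 243.1]
cover_pin 0.92 [154.1, 132.0, 512.0, 341.0] [329.9 223.2]
latch_grip 0.93 [309.4, 167.3, 362.7, 251.9] [335.9 202.3]
t 2.7 tcp [0.4939 0.1312 0.2316] psi 1.693 q6 0.01 w 0.0499 F [-0.7  0.7 -0.4]
  -> twist z 0.002 offset cm [-1.66  0.99  9.26] rows 3
[[240.5975686  224.91474849]
 [244.344653   324.6550633 ]]
```

View pics/w1.png

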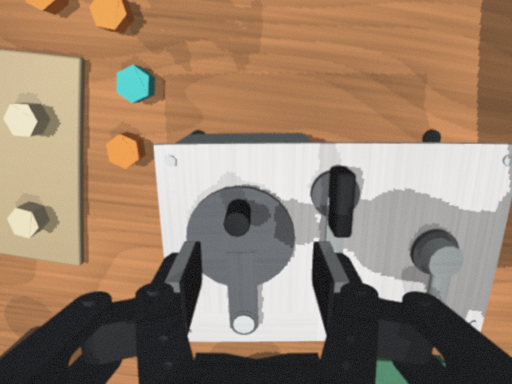

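Call:
servo_tool --offset '[[-1.5, 1.0, 0], [0, 0, 3.1], [0, 0, 3.1], [0, 0, 3.0], [0, 0, 0], [0, 0, 0], [0, 0, 0], [0, 0, 0], [0, 0, 0]]' --twist '[[0, 0, 0], [0, 0, 0], [0, 0, 0], [0, 0, 0], [0, 0, 0], [0, 0, 0], [0, 0, 0], [0, 0, 0], [0, 0, 0]]' --claw '[5, 5, 5, 5, 5, 1, 1, 1, 1]'

```text
time: 3.6
tcp_pos: [0.5079, 0.1166, 0.1419]
tcp_rot: [0.663, 0.748, 0.002, 0.001]
ft_force: [-1.0, -0.1, 5.0]
gripper_width: 0.0166
```

Call:
servo_tool --offset '[[-1.4, 0.1, 0], [-1.4, 0.1, 0], [-1.4, 0.1, 0], [-1.4, 0.1, 0], [-1.4, 0.1, 0], [-1.4, 0.1, 0], [-1.4, 0.1, 0], [-1.4, 0.1, 0], [-1.4, 0.1, 0], [-1.4, 0.1, 0]]' --twist '[[0, 0, -0.14], [0, 0, -0.14], [0, 0, -0.14], [0, 0, -0.14], [0, 0, -0.14], [0, 0, -0.14], [0, 0, -0.14], [0, 0, -0.14], [0, 0, -0.14], [0, 0, -0.14]]' --claw '[1, 1, 1, 1, 1, 1, 1, 1, 1, 1]'

```text
time: 4.6
tcp_pos: [0.6034, 0.0323, 0.1419]
tcp_rot: [0.021, 1.0, 0.005, 0.003]
ft_force: [0.7, 10.8, 4.6]
gripper_width: 0.0162
```

Run:
```python
from h import *
plan(.5,-.2,.3,.1206)
p=ctrl.sense()["tcp_pos"]-PIN; print(np.linalg.norm(p[:2]),np.arctan2(p[1],p[0])-np.arctan2(-X[1],-X[0]))
```

```text
t 4.6 tcp [0.6034 0.0323 0.1419] psi 3.099 q6 -1.59 w 0.0162 F [ 0.7 10.8  4.6]
  -> twist z -0.164 offset cm [ 12.97 -21.67 -16.08] rows 5
0.09874378351476719 1.4335584373404775
```

Call:
servo_tool --offset '[[0, 0, 0], [0, 0, 0], [0, 0, -4], [0, 0, -4], [0, 0, -4], [0, 0, -4], [2.4, -4, 0], [2.4, -4, 0], [2.4, -4, 0], [0, 0, 0]]' --twist '[[0, 0, 0], [0, 0, 0], [0, 0, 0], [0, 0, 0], [0, 0, 0], [0, 0, 0], [0, 0, 0], [0, 0, 0], [0, 0, 0], [0, 0, 0]]' --claw '[5, 5, 5, 5, 5, 5, 5, 5, 5, 5]'

```text
time: 5.6
tcp_pos: [0.5199, -0.0921, 0.3]
tcp_rot: [0.029, 1.0, -0.001, -0.001]
ft_force: [-0.3, 0.2, -0.2]
gripper_width: 0.0496
```

```bash
cat >> h.py <<'E'
def props(name,cal=None,z=.036,verbose=True):
    cal=ctrl.get_calibration("wrist"); im=snap("wrist",name)
    hsv=cv2.cvtColor(im,cv2.COLOR_RGB2HSV)
    out=[]
    for d in ctrl.trace("wrist","prop1_center"):
        m=d["pixels"].astype(bool)
        if m.sum()<80 or d["p"]<.15: continue
        hs=np.median(hsv[m],0)
        # bright top face only
        v=hsv[...,2]; t=(m&(v>=np.percentile(v[m],85)-22)).astype(np.uint8)
        t=cv2.morphologyEx(t,cv2.MORPH_OPEN,np.ones((3,3)))
        cn=max(cv2.findContours(t,cv2.RETR_EXTERNAL,cv2.CHAIN_APPROX_NONE)[0],key=cv2.contourArea,default=None)
        if cn is None: continue
        W=ray("wrist",cv2.convexHull(cn).reshape(-1,2),z,cal)[:,:2]
        (c,r)=cv2.minEnclosingCircle((W*1000).astype(np.float32))
        # width function -> flat normals (period 60 deg)
        P=ray("wrist",np.argwhere(t)[:,::-1],z,cal)[:,:2]; ctr=P.mean(0)
        a=np.radians(np.arange(0,60,1)); w=np.array([np.mean([np.ptp(W@[np.cos(b+k),np.sin(b+k)]) for k in (0,np.pi/3,2*np.pi/3)]) for b in a])
        w=w-np.roll(w,30); ph=np.angle(np.sum(-w*np.exp(6j*a)))/6
        print(round(d["p"],2),"hsv",hs,"ctr",ctr.round(4),"circ",np.round(c,1),round(r,1),"flat normal",round(ph,3))
        out.append((ctr,ph))
    return out
E
python3 - <<'E'
from h import *
props("w2")
plan(.585,-.12,.1)
E
```

```text
0.65 hsv [ 24.  30. 242.] ctr [ 0.5853 -0.1219] circ [ 585.3 -121.6] 17.5 flat normal -0.125
0.45 hsv [12. 75. 71.] ctr [ 0.5808 -0.2052] circ [ 580.9 -205.2] 12.2 flat normal -0.172
t 5.7 tcp [ 0.5222 -0.0889  0.2997] psi 3.088 q6 -1.81 w 0.0502 F [0.5 0.9 1.2]
  -> twist z 0 offset cm [-6.43 -2.77 19.97] rows 5
```

View pics/w2.png

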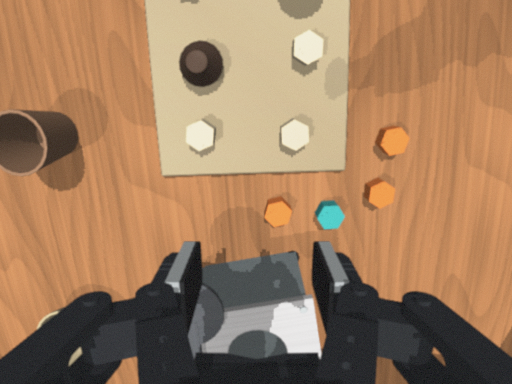

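```bash
python3 - <<'E'
s=open('h.py').read(); i=s.index("def props")
s=s[:i]+'''def props(name,z=.036,cam="wrist"):
    cal=ctrl.get_calibration(cam); im=snap(cam,name)
    h=cv2.cvtColor(im,cv2.COLOR_RGB2HSV)
    m=((h[...,2]>200)&(h[...,1]<55)&(h[...,0]>12)&(h[...,0]<40)).astype(np.uint8)
    n,l,st,cc=cv2.connectedComponentsWithStats(cv2.morphologyEx(m,cv2.MORPH_OPEN,np.ones((3,3))))
    for i in range(1,n):
        if st[i,4]<60 or st[i,4]>9000: continue
        P=ray(cam,np.argwhere(l==i)[:,::-1],z,cal)[:,:2]; c=P.mean(0)
        W=P[cv2.convexHull((P*1e4).astype(np.float32),returnPoints=False)[:,0]]
        a=np.radians(np.arange(0,60)); w=np.array([np.mean([np.ptp(W@[np.cos(b+k),np.sin(b+k)]) for k in (0,np.pi/3,2*np.pi/3)]) for b in a])
        ph=np.angle(np.sum(-w*np.exp(6j*a)))/6
        print("prop ctr",c.round(4),"px",cc[i].round(0),"size",round(w.min()*1000,1),round(w.max()*1000,1),"flat normal",round(ph,3))
'''
open('h.py','w').write(s)
E
python3 - <<'E'
from h import *
props("w2b")
plan(.585,-.122,.08)
E
```

```text
prop ctr [ 0.4544 -0.2131] px [311.  43.] size 32.2 35.3 flat normal -0.07
prop ctr [ 0.5856 -0.1216] px [201. 131.] size 31.9 35.2 flat normal -0.148
prop ctr [ 0.4725 -0.1157] px [297. 131.] size 31.1 34.2 flat normal 0.022
t 5.75 tcp [ 0.5227 -0.088   0.2995] psi 3.089 q6 -1.81 w 0.0498 F [-0.5 -0.4 -0.4]
  -> twist z 0 offset cm [-6.39 -3.07 21.95] rows 5
```

Run:
```python
from h import *
plan(.5856,-.1216,.06,2.994)
```

```text
t 5.75 tcp [ 0.5227 -0.088   0.2995] psi 3.089 q6 -1.81 w 0.0498 F [-0.5 -0.4 -0.4]
  -> twist z 0.095 offset cm [-6.7  -2.4  23.95] rows 6
```

Call:
servo_tool --offset '[[0, 0, 0], [-1.1, -0.4, 4], [-1.1, -0.4, 4], [-1.1, -0.4, 4], [-1.1, -0.4, 4], [-1.1, -0.4, 4], [-1.2, -0.4, 4], [0, 0, 0], [0, 0, 0]]' --twist '[[0, 0, 0.095], [0, 0, 0], [0, 0, 0], [0, 0, 0], [0, 0, 0], [0, 0, 0], [0, 0, 0], [0, 0, 0], [0, 0, 0]]' --claw '[5, 5, 5, 5, 5, 5, 5, 5, 5]'

```text
time: 6.65
tcp_pos: [0.5851, -0.1198, 0.0581]
tcp_rot: [0.072, 0.997, 0.001, -0.002]
ft_force: [0.2, -0.5, 0.5]
gripper_width: 0.0501
```

Run:
```python
from h import *
plan(.5856,-.1216,.0175,2.994)
props("w3")
```

```text
t 6.65 tcp [ 0.5851 -0.1198  0.0581] psi 2.998 q6 -1.74 w 0.0501 F [ 0.2 -0.5  0.5]
  -> twist z 0.004 offset cm [-0.09 -0.17  4.06] rows 1
prop ctr [ 0.4663 -0.2073] px [482.  30.] size 14.7 15.1 flat normal 0.266
prop ctr [ 0.4607 -0.2109] px [493.  21.] size 9.9 10.3 flat normal 0.348
prop ctr [ 0.4727 -0.1154] px [467. 217.] size 31.4 34.7 flat normal 0.037
prop ctr [ 0.5852 -0.1213] px [255. 236.] size 31.4 35.2 flat normal -0.163
```

Descend, grip at 50 N, lift.

Call:
servo_tool --offset '[[0, -0.2, 2], [0, 0, 2.0], [0, 0, 0], [0, 0, 0], [0, 0, 0], [0, 0, 0], [0, 0, -4], [0, 0, -5], [0, 0, -5], [0, 0, -5]]' --twist '[[0, 0, 0], [0, 0, 0], [0, 0, 0], [0, 0, 0], [0, 0, 0], [0, 0, 0], [0, 0, 0], [0, 0, 0], [0, 0, 0], [0, 0, 0]]' --claw '[5, 5, 5, 2, 2, 2, 2, 2, 2, 2]' --newtons 60

```text
time: 7.7
tcp_pos: [0.5853, -0.1233, 0.2118]
tcp_rot: [0.073, 0.997, -0.0, 0.0]
ft_force: [1.1, -0.7, 0.8]
gripper_width: 0.0305
```

Run:
```python
from h import *
plan(PORT[0],PORT[1],.21)
print(PORT)
```

```text
t 7.7 tcp [ 0.5853 -0.1233  0.2118] psi 2.996 q6 -1.74 w 0.0305 F [ 1.1 -0.7  0.8]
  -> twist z 0 offset cm [ 8.98 23.48  0.17] rows 6
[0.53054475 0.12197691 0.        ]
```

Call:
servo_tool --offset '[[1.5, 3.9, 0], [1.5, 3.9, 0], [1.5, 3.9, 0], [1.5, 3.9, 0], [1.5, 3.9, 0], [1.5, 4.0, 0], [0, 0, 0], [0, 0, 3], [0, 0, 0]]' --twist '[[0, 0, 0], [0, 0, 0], [0, 0, 0], [0, 0, 0], [0, 0, 0], [0, 0, 0], [0, 0, 0], [0, 0, 0], [0, 0, 0]]' --claw '[2, 2, 2, 2, 2, 2, 2, 2, 2]'

```text
time: 8.6
tcp_pos: [0.5281, 0.1219, 0.1757]
tcp_rot: [0.072, 0.997, -0.001, -0.003]
ft_force: [-0.9, 0.1, -1.5]
gripper_width: 0.0303
```

Run:
```python
from h import *
plan(PORT[0],PORT[1],.135)
snap("wrist","w4"); print(proj("wrist",[[*PORT[:2],.125]]))
```

```text
t 8.6 tcp [0.5281 0.1219 0.1757] psi 2.997 q6 -1.32 w 0.0303 F [-0.9  0.1 -1.5]
  -> twist z 0 offset cm [-0.27  0.05  4.07] rows 1
[[253.03314806 219.49146202]]
```

View pics/w4.png

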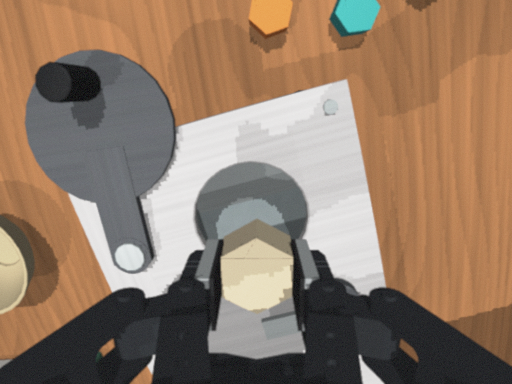

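Call:
servo_tool --offset '[[-0.2, 0, 2], [0, 0, 2.1], [0, 0, 0], [0, 0, 0], [0, 0, 0], [0, 0, 0], [0, 0, -4], [0, 0, -5]]' --twist '[[0, 0, 0], [0, 0, 0], [0, 0, 0], [0, 0, 0], [0, 0, 0], [0, 0, 0], [0, 0, 0], [0, 0, 0]]' --claw '[2, 2, 2, 5, 5, 5, 5, 5]'

```text
time: 9.45
tcp_pos: [0.5304, 0.1216, 0.2265]
tcp_rot: [0.073, 0.997, -0.001, -0.003]
ft_force: [0.9, 0.0, -0.4]
gripper_width: 0.0502
```

Run:
```python
from h import *
props("t2",cam="top")
plan(.4725,-.1155,.22,.03)
```

```text
t 9.5 tcp [0.5354 0.1221 0.2392] psi 2.996 q6 -1.32 w 0.05 F [ 2.1 -0.1  6.4]
  -> twist z -0.176 offset cm [  7.02 -23.57   1.75] rows 6
```

Call:
servo_tool --offset '[[0, 0, 0], [0, 0, 0], [1.17, -3.9, 0], [1.17, -3.9, 0], [1.17, -3.9, 0], [1.17, -3.9, 0], [1.17, -3.9, 2], [1.17, -3.9, 3], [0, 0, 3], [0, 0, 3]]' --twist '[[0, 0, -0.088], [0, 0, -0.088], [0, 0, 0], [0, 0, 0], [0, 0, 0], [0, 0, 0], [0, 0, 0], [0, 0, 0], [0, 0, 0], [0, 0, 0]]' --claw '[5, 5, 5, 5, 5, 5, 5, 5, 5, 5]'

```text
time: 10.5
tcp_pos: [0.4702, -0.1156, 0.1192]
tcp_rot: [-0.014, 1.0, -0.001, 0.002]
ft_force: [0.1, 0.6, -0.3]
gripper_width: 0.05
```

Call:
servo_tool --offset '[[0, 0, 3], [0, 0, 0], [0, 0, 0]]' --twist '[[0, 0, 0], [0, 0, 0], [0, 0, 0]]' --claw '[5, 5, 5]'

```text
time: 10.8
tcp_pos: [0.4697, -0.1137, 0.0895]
tcp_rot: [-0.015, 1.0, -0.0, 0.0]
ft_force: [-0.5, -0.3, 0.6]
gripper_width: 0.0501
```

Run:
```python
from h import *
plan(.4725,-.1155,.0175,.03)
props("w5")
print(proj("wrist",[[.4725,-.1155,.036]]))
```

```text
t 10.8 tcp [ 0.4697 -0.1137  0.0895] psi -3.111 q6 -1.98 w 0.0501 F [-0.5 -0.3  0.6]
  -> twist z 0.0 offset cm [-0.27 -0.19  7.2 ] rows 2
prop ctr [ 0.4545 -0.2131] px [290.  44.] size 31.9 36.0 flat normal -0.091
prop ctr [ 0.4733 -0.1128] px [250. 219.] size 31.3 33.8 flat normal 0.067
[[253.35741568 214.84278164]]
```

Call:
servo_tool --offset '[[-0.3, 0, 2.4], [0, 0, 2.4], [0, 0, 2.4], [0, 0, 0], [0, 0, 0], [0, 0, 0], [0, 0, 0], [0, 0, -5], [0, 0, -5], [0, 0, -5]]' --twist '[[0, 0, 0], [0, 0, 0], [0, 0, 0], [0, 0, 0], [0, 0, 0], [0, 0, 0], [0, 0, 0], [0, 0, 0], [0, 0, 0], [0, 0, 0]]' --claw '[5, 5, 5, 5, 2, 2, 2, 2, 2, 2]'

```text
time: 11.85
tcp_pos: [0.4723, -0.1135, 0.1689]
tcp_rot: [-0.015, 1.0, -0.0, 0.0]
ft_force: [0.6, -0.1, -0.7]
gripper_width: 0.0307
```

Call:
servo_tool --offset '[[0, 0, -4], [0, 0, 0]]' --twist '[[0, 0, 0], [0, 0, 0]]' --claw '[2, 2]'

```text
time: 12.05
tcp_pos: [0.4766, -0.1152, 0.2156]
tcp_rot: [-0.015, 1.0, -0.003, 0.007]
ft_force: [0.2, -0.3, 0.1]
gripper_width: 0.0306
```

Run:
```python
from h import *
plan(PORT[0],PORT[1],.21,2.997)
```

```text
t 12.05 tcp [ 0.4766 -0.1152  0.2156] psi -3.111 q6 -1.98 w 0.0306 F [ 0.2 -0.3  0.1]
  -> twist z 0.175 offset cm [-1.91 24.25  0.43] rows 6
```

Call:
servo_tool --offset '[[0, 0, 0], [0, 0, 0], [-0.3, 4, 0], [-0.3, 4, 0], [-0.3, 4, 0], [-0.3, 4, 0], [-0.3, 4, 0], [-0.4, 4.2, 0], [0, 0, 3], [0, 0, 0]]' --twist '[[0, 0, 0.088], [0, 0, 0.087], [0, 0, 0], [0, 0, 0], [0, 0, 0], [0, 0, 0], [0, 0, 0], [0, 0, 0], [0, 0, 0], [0, 0, 0]]' --claw '[2, 2, 2, 2, 2, 2, 2, 2, 2, 2]'

```text
time: 13.05
tcp_pos: [0.5235, 0.1241, 0.1723]
tcp_rot: [0.071, 0.997, -0.001, -0.004]
ft_force: [-0.9, -0.0, -2.4]
gripper_width: 0.0307
```

Run:
```python
from h import *
plan(PORT[0],PORT[1],.135)
```

```text
t 13.05 tcp [0.5235 0.1241 0.1723] psi 3.0 q6 -1.32 w 0.0307 F [-0.9 -0.  -2.4]
  -> twist z 0 offset cm [-0.75 -0.1   3.73] rows 1
```

Call:
servo_tool --offset '[[-0.5, 0, 2], [0, 0, 0], [0, 0, 0]]' --twist '[[0, 0, 0], [0, 0, 0], [0, 0, 0]]' --claw '[2, 2, 2]'

```text
time: 13.35
tcp_pos: [0.5309, 0.1216, 0.1571]
tcp_rot: [0.073, 0.997, -0.0, -0.0]
ft_force: [0.0, 0.7, 0.4]
gripper_width: 0.0305
```

Call:
servo_tool --offset '[[0, 0, 2.2], [0, 0, 0], [0, 0, 0], [0, 0, 0], [0, 0, 0], [0, 0, -4], [0, 0, -5], [0, 0, 0]]' --twist '[[0, 0, 0], [0, 0, 0], [0, 0, 0], [0, 0, 0], [0, 0, 0], [0, 0, 0], [0, 0, 0], [0, 0, 0]]' --claw '[2, 2, 5, 5, 5, 5, 5, 5]'

```text
time: 14.15
tcp_pos: [0.5351, 0.1229, 0.2338]
tcp_rot: [0.072, 0.997, 0.001, 0.007]
ft_force: [0.5, -0.5, 0.3]
gripper_width: 0.0503
```

Run:
```python
from h import *
plan(.4545,-.2131,.22,-.085)
snap("top","t3")
a=cv2.imread('pics/t3.png')[120:250,90:410]; cv2.imwrite('pics/t3c.png',cv2.resize(a,None,fx=2.4,fy=2.4))
```

```text
t 14.15 tcp [0.5351 0.1229 0.2338] psi 2.997 q6 -1.32 w 0.0503 F [ 0.5 -0.5  0.3]
  -> twist z -0.059 offset cm [  5.19 -34.17   1.18] rows 8
```

View pics/t3c.png

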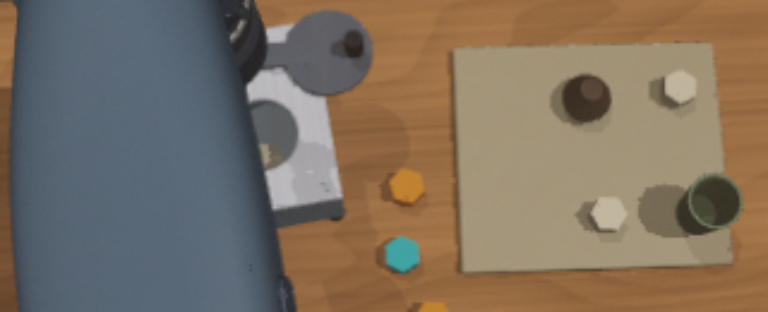

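Call:
servo_tool --offset '[[0, 0, 0], [0.65, -4.25, 0], [0.65, -4.25, 0], [0.65, -4.25, 0], [0.65, -4.25, 0], [0.65, -4.25, 0], [0.65, -4.25, 0], [0.65, -4.25, 2], [0.65, -4.25, 3], [0, 0, 4]]' --twist '[[0, 0, -0.06], [0, 0, 0], [0, 0, 0], [0, 0, 0], [0, 0, 0], [0, 0, 0], [0, 0, 0], [0, 0, 0], [0, 0, 0], [0, 0, 0]]' --claw '[5, 5, 5, 5, 5, 5, 5, 5, 5, 5]'

```text
time: 15.2
tcp_pos: [0.4514, -0.2156, 0.1369]
tcp_rot: [0.046, 0.999, -0.002, 0.002]
ft_force: [0.0, 0.8, -0.3]
gripper_width: 0.0499
```

Call:
servo_tool --offset '[[0, 0, 4], [0, 0, 0], [0, 0, 0]]' --twist '[[0, 0, 0], [0, 0, 0], [0, 0, 0]]' --claw '[5, 5, 5]'

```text
time: 15.5
tcp_pos: [0.4502, -0.2094, 0.0954]
tcp_rot: [0.042, 0.999, 0.001, -0.001]
ft_force: [0.5, -0.7, 2.1]
gripper_width: 0.0501
```

Run:
```python
from h import *
plan(.4545,-.2131,.0175,-.085)
props("w6")
```

```text
t 15.5 tcp [ 0.4502 -0.2094  0.0954] psi 3.057 q6 -2.06 w 0.0501 F [ 0.5 -0.7  2.1]
  -> twist z 0.0 offset cm [-0.48 -0.34  7.79] rows 2
prop ctr [ 0.5815 -0.3002] px [20. 86.] size 31.4 34.0 flat normal 0.447
prop ctr [ 0.4547 -0.2127] px [248. 210.] size 31.5 34.9 flat normal -0.076
```

Call:
servo_tool --offset '[[-0.4, -0.3, 2.6], [0, 0, 2.6], [0, 0, 2.5], [0, 0, 0], [0, 0, 0], [0, 0, 0], [0, 0, 0], [0, 0, -5], [0, 0, -5], [0, 0, -5]]' --twist '[[0, 0, 0], [0, 0, 0], [0, 0, 0], [0, 0, 0], [0, 0, 0], [0, 0, 0], [0, 0, 0], [0, 0, 0], [0, 0, 0], [0, 0, 0]]' --claw '[5, 5, 5, 5, 2, 2, 2, 2, 2, 2]'

```text
time: 16.55
tcp_pos: [0.4547, -0.2132, 0.1714]
tcp_rot: [0.042, 0.999, -0.0, 0.0]
ft_force: [1.0, -0.4, 0.0]
gripper_width: 0.0306
```

Call:
servo_tool --offset '[[0, 0, -4], [0, 0, 0], [0, 0, 0]]' --twist '[[0, 0, 0], [0, 0, 0], [0, 0, 0]]' --claw '[2, 2, 2]'

```text
time: 16.85
tcp_pos: [0.4561, -0.2141, 0.2116]
tcp_rot: [0.042, 0.999, -0.001, 0.002]
ft_force: [0.6, -0.1, -0.8]
gripper_width: 0.03
```

Run:
```python
from h import *
plan(PORT[0],PORT[1],.21)
```

```text
t 16.85 tcp [ 0.4561 -0.2141  0.2116] psi 3.057 q6 -2.06 w 0.03 F [ 0.6 -0.1 -0.8]
  -> twist z 0 offset cm [-4.58 34.12  0.1 ] rows 8
```

Call:
servo_tool --offset '[[-0.57, 4.26, 0], [-0.57, 4.26, 0], [-0.57, 4.26, 0], [-0.57, 4.26, 0], [-0.57, 4.26, 0], [-0.57, 4.26, 0], [-0.57, 4.26, 0], [-0.57, 4.26, 0], [0, 0, 4], [0, 0, 0]]' --twist '[[0, 0, 0], [0, 0, 0], [0, 0, 0], [0, 0, 0], [0, 0, 0], [0, 0, 0], [0, 0, 0], [0, 0, 0], [0, 0, 0], [0, 0, 0]]' --claw '[2, 2, 2, 2, 2, 2, 2, 2, 2, 2]'

```text
time: 17.85
tcp_pos: [0.5224, 0.1231, 0.1594]
tcp_rot: [0.041, 0.999, -0.001, -0.009]
ft_force: [-1.2, -0.1, -2.3]
gripper_width: 0.0302
```

Call:
servo_tool --offset '[[0, 0, 1], [0, 0, 0], [0, 0, 0]]' --twist '[[0, 0, 0], [0, 0, 0], [0, 0, 0]]' --claw '[2, 2, 2]'

```text
time: 18.15
tcp_pos: [0.5302, 0.1216, 0.1607]
tcp_rot: [0.043, 0.999, 0.0, 0.001]
ft_force: [0.6, -0.2, -0.3]
gripper_width: 0.0306
```

Run:
```python
from h import *
plan(PORT[0],PORT[1],.135)
```

```text
t 18.15 tcp [0.5302 0.1216 0.1607] psi 3.055 q6 -1.38 w 0.0306 F [ 0.6 -0.2 -0.3]
  -> twist z 0 offset cm [-0.02  0.04  2.57] rows 1
```

Call:
servo_tool --offset '[[0, 0, 2.6], [0, 0, 0], [0, 0, 0], [0, 0, 0], [0, 0, 0], [0, 0, -4], [0, 0, -5], [0, 0, 0], [0, 0, 0]]' --twist '[[0, 0, 0], [0, 0, 0], [0, 0, 0], [0, 0, 0], [0, 0, 0], [0, 0, 0], [0, 0, 0], [0, 0, 0], [0, 0, 0]]' --claw '[2, 2, 5, 5, 5, 5, 5, 5, 5]'

```text
time: 19.05
tcp_pos: [0.5309, 0.1226, 0.2264]
tcp_rot: [0.042, 0.999, 0.0, 0.003]
ft_force: [0.1, 0.1, -0.3]
gripper_width: 0.0497
```

Run:
```python
from h import *
plan(.5835,-.30,.22,.447)
plan(.5835,-.30,.22,.447-np.pi/3)
```

```text
t 19.05 tcp [0.5309 0.1226 0.2264] psi 3.057 q6 -1.38 w 0.0497 F [ 0.1  0.1 -0.3]
  -> twist z -0.532 offset cm [ 13.53 -40.38   0.51] rows 9
t 19.05 tcp [0.5309 0.1226 0.2264] psi 3.057 q6 -1.38 w 0.0497 F [ 0.1  0.1 -0.3]
  -> twist z 0.516 offset cm [-28.2  -31.9    0.79] rows 8
```

Call:
servo_tool --offset '[[0, 0, 0], [0, 0, 0], [0, 0, 0], [0, 0, 0], [-3.52, -4, 0], [-3.52, -4, 0], [-3.52, -4, 0], [-3.52, -4, 0], [-3.52, -4, 0], [-3.52, -4, 0]]' --twist '[[0, 0, 0.129], [0, 0, 0.129], [0, 0, 0.129], [0, 0, 0.129], [0, 0, 0], [0, 0, 0], [0, 0, 0], [0, 0, 0], [0, 0, 0], [0, 0, 0]]' --claw '[5, 5, 5, 5, 5, 5, 5, 5, 5, 5]'

```text
time: 20.05
tcp_pos: [0.5647, -0.1771, 0.2217]
tcp_rot: [0.296, 0.955, 0.0, -0.001]
ft_force: [0.6, -0.7, 0.5]
gripper_width: 0.0501
```

Call:
servo_tool --offset '[[-3.52, -4, 2], [-3.52, -4, 4], [0, 0, 4], [0, 0, 3], [0, 0, 0], [0, 0, 0], [0, 0, 0]]' --twist '[[0, 0, 0], [0, 0, 0], [0, 0, 0], [0, 0, 0], [0, 0, 0], [0, 0, 0], [0, 0, 0]]' --claw '[5, 5, 5, 5, 5, 5, 5]'

```text
time: 20.75
tcp_pos: [0.5771, -0.2619, 0.1079]
tcp_rot: [0.296, 0.955, -0.0, 0.002]
ft_force: [-0.1, 0.5, 0.8]
gripper_width: 0.0496
```

Run:
```python
from h import *
plan(.5835,-.30,.0175,.447-np.pi/3)
props("w7")
```

```text
t 20.75 tcp [ 0.5771 -0.2619  0.1079] psi 2.542 q6 -1.5 w 0.0496 F [-0.1  0.5  0.8]
  -> twist z 0.0 offset cm [-2.65 -2.78  9.05] rows 3
prop ctr [ 0.5841 -0.3008] px [214. 166.] size 31.4 34.5 flat normal 0.379
```

Run:
```python
from h import *
plan(.584,-.3008,.0175,.39-np.pi/3)
```

```text
t 20.8 tcp [ 0.5775 -0.2621  0.1085] psi 2.542 q6 -1.5 w 0.0497 F [0.2 0.1 0.3]
  -> twist z 0.057 offset cm [-2.83 -2.67  9.12] rows 3
```

Call:
servo_tool --offset '[[0, 0, 0], [-1.4, -1.3, 0], [-1.4, -1.4, 1], [0, 0, 3], [0, 0, 0], [0, 0, 0]]' --twist '[[0, 0, 0.057], [0, 0, 0], [0, 0, 0], [0, 0, 0], [0, 0, 0], [0, 0, 0]]' --claw '[5, 5, 5, 5, 5, 5]'

```text
time: 21.4
tcp_pos: [0.5817, -0.2997, 0.0666]
tcp_rot: [0.323, 0.947, 0.0, 0.0]
ft_force: [0.4, 0.1, 0.3]
gripper_width: 0.0504
```

Run:
```python
from h import *
plan(.584,-.3008,.0175,.39-np.pi/3)
props("w8")
```

```text
t 21.4 tcp [ 0.5817 -0.2997  0.0666] psi 2.485 q6 -1.49 w 0.0504 F [0.4 0.1 0.3]
  -> twist z 0.0 offset cm [-0.24  0.06  4.91] rows 2
prop ctr [ 0.5825 -0.301 ] px [254. 232.] size 31.8 35.1 flat normal 0.364
```

Call:
servo_tool --offset '[[-0.1, 0, 2.4], [0, 0, 2.4], [0, 0, 0], [0, 0, 0], [0, 0, 0], [0, 0, 0], [0, 0, -4], [0, 0, -5], [0, 0, -5], [0, 0, -5]]' --twist '[[0, 0, 0.02], [0, 0, 0], [0, 0, 0], [0, 0, 0], [0, 0, 0], [0, 0, 0], [0, 0, 0], [0, 0, 0], [0, 0, 0], [0, 0, 0]]' --claw '[5, 5, 5, 2, 2, 2, 2, 2, 2, 2]'

```text
time: 22.45
tcp_pos: [0.5823, -0.3007, 0.2106]
tcp_rot: [0.332, 0.943, -0.0, 0.001]
ft_force: [0.6, -0.5, -0.5]
gripper_width: 0.0304
```

Call:
servo_tool --offset '[[0, 0, 0], [0, 0, 0]]' --twist '[[0, 0, 0], [0, 0, 0]]' --claw '[2, 2]'

```text
time: 22.65
tcp_pos: [0.5839, -0.3017, 0.2117]
tcp_rot: [0.332, 0.943, -0.001, 0.004]
ft_force: [-0.4, 0.0, -0.2]
gripper_width: 0.0305
```

Run:
```python
from h import *
plan(PORT[0],PORT[1],.21)
plan(PORT[0],PORT[1],.21,YAW+np.pi)
```

```text
t 22.65 tcp [ 0.5839 -0.3017  0.2117] psi 2.464 q6 -1.47 w 0.0305 F [-0.4  0.  -0.2]
  -> twist z 0 offset cm [30.72 29.67 -0.04] rows 7
t 22.65 tcp [ 0.5839 -0.3017  0.2117] psi 2.464 q6 -1.47 w 0.0305 F [-0.4  0.  -0.2]
  -> twist z -0.798 offset cm [ 0.2 42.7  0.2] rows 10
```

Call:
servo_tool --offset '[[3.41, 3.3, 0], [3.41, 3.3, 0], [3.41, 3.3, 0], [3.41, 3.3, 0], [3.41, 3.3, 0], [3.41, 3.3, 0], [3.41, 3.3, 0], [3.41, 3.3, 0], [3.44, 3.27, 0], [0, 0, 0]]' --twist '[[0, 0, 0], [0, 0, 0], [0, 0, 0], [0, 0, 0], [0, 0, 0], [0, 0, 0], [0, 0, 0], [0, 0, 0], [0, 0, 0], [0, 0, 0]]' --claw '[2, 2, 2, 2, 2, 2, 2, 2, 2, 2]'

```text
time: 23.65
tcp_pos: [0.5265, 0.1285, 0.2055]
tcp_rot: [0.329, 0.944, 0.0, -0.002]
ft_force: [0.7, -1.3, -0.4]
gripper_width: 0.0304
```

Call:
servo_tool --offset '[[0, 0, 2], [0, 0, 2], [0, 0, 0], [0, 0, 0]]' --twist '[[0, 0, 0], [0, 0, 0], [0, 0, 0], [0, 0, 0]]' --claw '[2, 2, 2, 2]'

```text
time: 24.05
tcp_pos: [0.5279, 0.1225, 0.166]
tcp_rot: [0.333, 0.943, -0.001, -0.002]
ft_force: [-0.1, -0.5, -0.3]
gripper_width: 0.0305
```

Run:
```python
from h import *
plan(PORT[0],PORT[1],.135)
```

```text
t 24.05 tcp [0.5279 0.1225 0.166 ] psi 2.463 q6 -0.79 w 0.0305 F [-0.1 -0.5 -0.3]
  -> twist z 0 offset cm [-0.25  0.14  3.1 ] rows 1
```

Call:
servo_tool --offset '[[-0.2, 0.1, 1.5], [0, 0, 1.6], [0, 0, 0], [0, 0, 0], [0, 0, 0], [0, 0, 0], [0, 0, -4], [0, 0, -5], [0, 0, 0], [0, 0, 0]]' --twist '[[0, 0, 0], [0, 0, 0], [0, 0, 0], [0, 0, 0], [0, 0, 0], [0, 0, 0], [0, 0, 0], [0, 0, 0], [0, 0, 0], [0, 0, 0]]' --claw '[2, 2, 2, 5, 5, 5, 5, 5, 5, 5]'

```text
time: 25.05
tcp_pos: [0.5329, 0.1228, 0.2298]
tcp_rot: [0.332, 0.943, 0.001, 0.003]
ft_force: [-0.1, 0.2, -1.2]
gripper_width: 0.0503
```

Run:
```python
from h import *
th=1.425; g=PIN+R.from_euler("z",th).apply(-.1*X); print(g)
plan(g[0],g[1],.22,YAW+np.pi/2+th)
snap("wrist","w9"); snap("top","t9")
a=cv2.imread('pics/t9.png')[120:250,90:410]; a=cv2.resize(a,None,fx=1.6,fy=1.6); b=cv2.imread('pics/w9.png')
cv2.imwrite('pics/m9.png',np.vstack([a,b]))
```

```text
[0.60248063 0.03103174 0.        ]
t 25.05 tcp [0.5329 0.1228 0.2298] psi 2.464 q6 -0.79 w 0.0503 F [-0.1  0.2 -1.2]
  -> twist z -0.652 offset cm [-7.18 -9.    0.97] rows 3
```

View pics/m9.png

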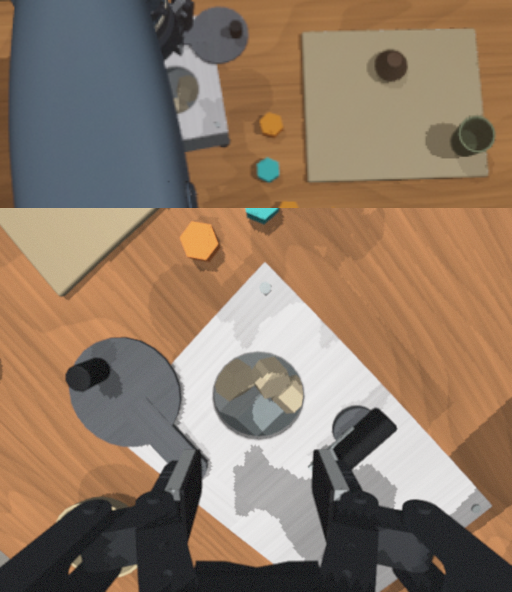

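Call:
servo_tool --offset '[[0, 0, 0], [0, 0, 0], [0, 0, 0], [0, 0, 0], [0, 0, 0], [-2.4, -3, 0], [-2.4, -3, 0], [-2.4, -3, 0], [0, 0, 0], [0, 0, 0]]' --twist '[[0, 0, -0.13], [0, 0, -0.13], [0, 0, -0.13], [0, 0, -0.13], [0, 0, -0.13], [0, 0, 0], [0, 0, 0], [0, 0, 0], [0, 0, 0], [0, 0, 0]]' --claw '[5, 5, 5, 5, 5, 5, 5, 5, 5, 5]' --newtons 40

```text
time: 26.15
tcp_pos: [0.5999, 0.03, 0.2241]
tcp_rot: [0.015, 1.0, 0.0, -0.002]
ft_force: [-0.7, 1.1, -1.0]
gripper_width: 0.0499
```

Run:
```python
from h import *
th=1.425; g=PIN+R.from_euler("z",th).apply(-.1*X); print(g)
plan(g[0],g[1],.141,YAW+np.pi/2+th)
```

```text
[0.60248063 0.03103174 0.        ]
t 26.15 tcp [0.5999 0.03   0.2241] psi 3.112 q6 -1.6 w 0.0499 F [-0.7  1.1 -1. ]
  -> twist z -0.004 offset cm [-0.3   0.11  8.3 ] rows 2
```

Call:
servo_tool --offset '[[-0.2, 0, 2.7], [0, 0, 2.8], [0, 0, 2.8], [0, 0, 0], [0, 0, 0], [0, 0, 0], [0, 0, 0], [0, 0, 0]]' --twist '[[0, 0, 0], [0, 0, 0], [0, 0, 0], [0, 0, 0], [0, 0, 0], [0, 0, 0], [0, 0, 0], [0, 0, 0]]' --claw '[5, 5, 5, 5, 1, 1, 1, 1]'

```text
time: 26.95
tcp_pos: [0.6038, 0.031, 0.1459]
tcp_rot: [0.014, 1.0, 0.0, 0.002]
ft_force: [-0.8, 0.9, 4.0]
gripper_width: 0.0165
```

Call:
servo_tool --offset '[[1.4, 0.1, 0], [1.4, 0.1, 0], [1.4, 0.1, 0], [1.4, 0.1, 0], [1.4, 0.1, 0], [1.4, 0.1, 0], [1.4, 0.1, 0], [1.4, 0.1, 0], [1.4, 0.1, 0], [0, 0, 0]]' --twist '[[0, 0, 0.14], [0, 0, 0.14], [0, 0, 0.14], [0, 0, 0.14], [0, 0, 0.14], [0, 0, 0.14], [0, 0, 0.14], [0, 0, 0.14], [0, 0, 0.14], [0, 0, 0]]' --claw '[1, 1, 1, 1, 1, 1, 1, 1, 1, 1]'

```text
time: 27.95
tcp_pos: [0.5094, 0.1035, 0.1458]
tcp_rot: [0.6, 0.8, 0.001, 0.001]
ft_force: [-2.2, -2.0, 6.7]
gripper_width: 0.0163
```

Run:
```python
from h import *
g=PIN-.1*X
plan(g[0],g[1],.141,YAW+np.pi/2)
p=ctrl.sense()["tcp_pos"]-PIN; print(np.linalg.norm(p[:2]),np.arctan2(p[1],p[0])-np.arctan2(-X[1],-X[0]))
```

```text
t 27.95 tcp [0.5094 0.1035 0.1458] psi 1.855 q6 -0.21 w 0.0163 F [-2.2 -2.   6.7]
  -> twist z 0.164 offset cm [ 1.59 -0.18  0.48] rows 1
0.09947800928751074 0.15994952933781548
```

Call:
servo_tool --offset '[[0.8, 0, 0], [0.8, 0, 0], [0.3, 0, 0], [0, 0, 0], [0, 0, 0]]' --twist '[[0, 0, 0.08], [0, 0, 0.08], [0, 0, 0], [0, 0, 0], [0, 0, 0]]' --claw '[1, 1, 1, 1, 1]'

```text
time: 28.45
tcp_pos: [0.5062, 0.1188, 0.1459]
tcp_rot: [0.662, 0.75, -0.001, 0.003]
ft_force: [-1.4, -5.2, 6.5]
gripper_width: 0.0162
```

Call:
servo_tool --offset '[[0.2, 0, 0], [0, 0, 0], [0, 0, 0]]' --twist '[[0, 0, 0], [0, 0, 0], [0, 0, 0]]' --claw '[1, 1, 1]'

```text
time: 28.75
tcp_pos: [0.5062, 0.1189, 0.1459]
tcp_rot: [0.662, 0.749, -0.002, 0.004]
ft_force: [-1.3, -9.5, 7.4]
gripper_width: 0.0163
```

Call:
servo_tool --offset '[[0, 0, 0], [0, 0, 0], [0, 0, -4], [0, 0, -4], [0, 0, 0], [0, 0, 0]]' --twist '[[0, 0, 0], [0, 0, 0], [0, 0, 0], [0, 0, 0], [0, 0, 0], [0, 0, 0]]' --claw '[5, 5, 5, 5, 5, 5]'

```text
time: 29.35
tcp_pos: [0.5057, 0.1238, 0.2248]
tcp_rot: [0.662, 0.75, 0.001, 0.001]
ft_force: [0.1, -0.7, -0.2]
gripper_width: 0.0501
```

Run:
```python
from h import *
L=PORT-.035*X+.07*Y; print(L)
plan(L[0],L[1],.22,YAW+np.pi/2)
c=ctrl.get_calibration("wrist"); im=snap("wrist","w10")
for n in("latch_grip",):
    for d in ctrl.trace("wrist",n)[:2]: print(n,d["p"],d["rect"],np.argwhere(d["pixels"]).mean(0)[::-1].round(1))
print(proj("wrist",[[*L[:2],.161],[*PIN[:2],.137],[*(PIN-.1*X)[:2],.166]],c))
b=[(L+s*.023*X)[:2] for s in(-1,1)]; print("bar ends",proj("wrist",[[*q,.161] for q in b],c))
```

```text
[0.48737742 0.1872577  0.        ]
t 29.35 tcp [0.5057 0.1238 0.2248] psi 1.695 q6 -0.01 w 0.0501 F [ 0.1 -0.7 -0.2]
  -> twist z 0.004 offset cm [ 6.52 -1.06  0.48] rows 2
latch_grip 0.87 [319.7, 153.3, 372.7, 247.1] [347.8 194. ]
latch_grip 0.28 [433.1, 229.3, 476.4, 317.6] [453.5 262.9]
[[360.681098   195.69670981]
 [251.04384149 318.24105623]
 [250.18321877 212.95805507]]
bar ends [[364.01176198 159.99047519]
 [357.38070993 229.29184356]]
```

View pics/w10.png

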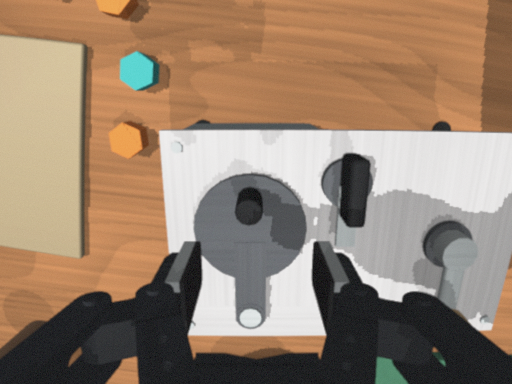

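Call:
servo_tool --offset '[[3.2, -0.5, 0], [3.0, -0.5, 0], [0, 0, 0], [0, 0, 4], [0, 0, 0], [0, 0, 0]]' --twist '[[0, 0, 0], [0, 0, 0], [0, 0, 0], [0, 0, 0], [0, 0, 0], [0, 0, 0]]' --claw '[4, 4, 4, 4, 4, 4]' --newtons 50

```text
time: 30.05
tcp_pos: [0.4854, 0.1829, 0.1812]
tcp_rot: [0.662, 0.749, -0.002, -0.002]
ft_force: [0.5, -0.6, 0.8]
gripper_width: 0.04
```

Run:
```python
from h import *
plan(.487,.1852,.1405,YAW+np.pi/2)
```

```text
t 30.05 tcp [0.4854 0.1829 0.1812] psi 1.694 q6 0.11 w 0.04 F [ 0.5 -0.6  0.8]
  -> twist z 0.002 offset cm [0.22 0.21 4.07] rows 1
```

Call:
servo_tool --offset '[[0.2, 0.2, 2], [0, 0, 2], [0, 0, 0], [0, 0, 0], [0, 0, 0], [0, 0, 0], [0, 0, 0]]' --twist '[[0, 0, 0], [0, 0, 0], [0, 0, 0], [0, 0, 0], [0, 0, 0], [0, 0, 0], [0, 0, 0]]' --claw '[4, 4, 4, 0.5, 0.5, 0.5, 0.5]'

```text
time: 30.75
tcp_pos: [0.4904, 0.1871, 0.1462]
tcp_rot: [0.662, 0.749, 0.003, 0.001]
ft_force: [-0.1, 3.4, 5.8]
gripper_width: 0.012
```

Call:
servo_tool --offset '[[0, 0, 0], [0, 0, 0], [0, 0, 0], [0, 0, 0], [0, 0, 0], [0, 0, 0], [0, 0, 0], [0, 0, 0], [0, 0, 0], [0, 0, 0]]' --twist '[[0, 0, 0.14], [0, 0, 0.14], [0, 0, 0.14], [0, 0, 0.14], [0, 0, 0.14], [0, 0, 0.14], [0, 0, 0.14], [0, 0, 0.14], [0, 0, 0.14], [0, 0, 0]]' --claw '[0.5, 0.5, 0.5, 0.5, 0.5, 0.5, 0.5, 0.5, 0.5, 0.5]'

```text
time: 31.75
tcp_pos: [0.4889, 0.1846, 0.1462]
tcp_rot: [0.977, 0.214, 0.0, 0.002]
ft_force: [-3.4, -2.1, 9.1]
gripper_width: 0.0117
```

Run:
```python
from h import *
plan(.487,.1852,.1405); s=ctrl.sense(); print(s["torque"].round(3), s["q"].round(2))
```

```text
t 31.75 tcp [0.4889 0.1846 0.1462] psi 0.431 q6 1.37 w 0.0117 F [-3.4 -2.1  9.1]
  -> twist z 0 offset cm [-0.15 -0.13  0.57] rows 1
[-0.622  0.963 -0.106] [ 0.23  0.04 -0.08  1.45 -0.    1.37]
```

Call:
servo_tool --offset '[[0, 0, 0], [0, 0, 0], [0, 0, 0], [0, 0, 0], [0, 0, 0], [0, 0, -4], [0, 0, -5], [0, 0, -2], [0, 0, 0], [0, 0, 0]]' --twist '[[0, 0, 0.1], [0, 0, 0], [0, 0, 0], [0, 0, 0], [0, 0, 0], [0, 0, 0], [0, 0, 0], [0, 0, 0], [0, 0, 0], [0, 0, 0]]' --claw '[0.5, 0.5, 0.5, 4, 4, 4, 4, 4, 4, 4]'

```text
time: 32.75
tcp_pos: [0.4892, 0.1859, 0.2533]
tcp_rot: [0.986, 0.166, 0.0, 0.0]
ft_force: [0.9, 0.1, -0.9]
gripper_width: 0.04
```

Run:
```python
from h import *
A=PORT+.155*Y+.015*X; S=A+.055*X; print(A,S)
c=ctrl.get_calibration("wrist"); im=snap("wrist","w11")
for d in ctrl.trace("wrist","sleeve_center")[:2]: print(d["p"],d["rect"])
print(proj("wrist",[[*S[:2],.197],[*A[:2],.145]],c))
plan(S[0],S[1],.25,.43-.1)
plan(S[0],S[1],.25,YAW)
print(ctrl.sense()["q"].round(2))
```

```text
[0.52678808 0.27765571 0.        ] [0.5813886  0.28427264 0.        ]
0.95 [410.5, 93.3, 477.3, 131.5]
0.71 [197.9, 0.3, 478.1, 330.8]
[[461.76600695 111.93571624]
 [349.83442854  89.6472848 ]]
t 32.85 tcp [0.4882 0.1858 0.2514] psi 0.334 q6 1.47 w 0.0401 F [ 0.3  0.6 -0.3]
  -> twist z 0.004 offset cm [12.01 -6.3   0.1 ] rows 3
t 32.85 tcp [0.4882 0.1858 0.2514] psi 0.334 q6 1.47 w 0.0401 F [ 0.3  0.6 -0.3]
  -> twist z 0.213 offset cm [10.44 -8.66  0.11] rows 3
[ 0.24  0.05  0.14  1.67 -0.    1.47]
```

View pics/w11.png

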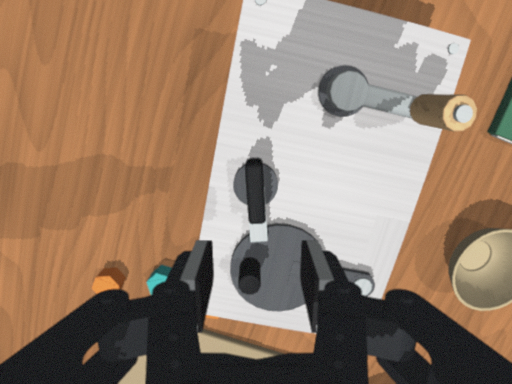

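Call:
servo_tool --offset '[[0, 0, 0], [0, 0, 0], [3.5, -2.9, 0], [3.5, -2.9, 0], [3.4, -2.9, 0], [0, 0, 0], [0, 0, 0], [0, 0, 0]]' --twist '[[0, 0, 0.107], [0, 0, 0.107], [0, 0, 0], [0, 0, 0], [0, 0, 0], [0, 0, 0], [0, 0, 0], [0, 0, 0]]' --claw '[5, 5, 5, 5, 5, 5, 5, 5]'

```text
time: 33.65
tcp_pos: [0.5808, 0.2841, 0.2526]
tcp_rot: [0.998, 0.06, -0.001, 0.0]
ft_force: [0.4, -0.4, 0.0]
gripper_width: 0.0501
```

Run:
```python
from h import *
S=PORT+.155*Y+.07*X
plan(S[0],S[1],.168,YAW)
p=5.5*np.c_[np.cos(.3*np.arange(51)),np.sin(.3*np.arange(51))]; p=p.round(1 if 0 else 2); d=np.diff(p,axis=0).round(2)
for k in range(0,50,10): print([[*map(float,r),0] for r in d[k:k+10]])
```

```text
t 33.65 tcp [0.5808 0.2841 0.2526] psi 0.12 q6 1.8 w 0.0501 F [ 0.4 -0.4  0. ]
  -> twist z -0.001 offset cm [ 0.08 -0.01  8.46] rows 2
[[-0.25, 1.63, 0], [-0.71, 1.48, 0], [-1.12, 1.2, 0], [-1.43, 0.82, 0], [-1.6, 0.36, 0], [-1.64, -0.13, 0], [-1.53, -0.61, 0], [-1.28, -1.03, 0], [-0.91, -1.37, 0], [-0.47, -1.57, 0]]
[[0.01, -1.65, 0], [0.5, -1.56, 0], [0.94, -1.35, 0], [1.29, -1.01, 0], [1.54, -0.59, 0], [1.64, -0.1, 0], [1.6, 0.39, 0], [1.41, 0.84, 0], [1.1, 1.22, 0], [0.69, 1.49, 0]]
[[0.22, 1.63, 0], [-0.27, 1.62, 0], [-0.74, 1.47, 0], [-1.14, 1.19, 0], [-1.44, 0.79, 0], [-1.61, 0.33, 0], [-1.64, -0.16, 0], [-1.52, -0.63, 0], [-1.26, -1.05, 0], [-0.89, -1.38, 0]]
[[-0.45, -1.59, 0], [0.04, -1.64, 0], [0.53, -1.56, 0], [0.96, -1.33, 0], [1.31, -0.99, 0], [1.55, -0.56, 0], [1.64, -0.07, 0], [1.59, 0.41, 0], [1.4, 0.87, 0], [1.08, 1.24, 0]]
[[0.67, 1.5, 0], [0.19, 1.63, 0], [-0.3, 1.62, 0], [-0.77, 1.46, 0], [-1.16, 1.16, 0], [-1.45, 0.77, 0], [-1.62, 0.31, 0], [-1.63, -0.19, 0], [-1.5, -0.66, 0], [-1.25, -1.07, 0]]
```

Call:
servo_tool --offset '[[0, 0, 4], [0, 0, 4.4], [0, 0, 0], [0, 0, 0], [0, 0, 0], [0, 0, 0]]' --twist '[[0, 0, 0], [0, 0, 0], [0, 0, 0], [0, 0, 0], [0, 0, 0], [0, 0, 0]]' --claw '[5, 5, 5, 1, 1, 1]' --newtons 40

```text
time: 34.25
tcp_pos: [0.582, 0.2849, 0.1745]
tcp_rot: [0.998, 0.06, 0.002, -0.001]
ft_force: [-5.0, -2.6, -0.0]
gripper_width: 0.0205
```

Call:
servo_tool --offset '[[-0.25, 1.63, 0], [-0.71, 1.48, 0], [-1.12, 1.2, 0], [-1.43, 0.82, 0], [-1.6, 0.36, 0], [-1.64, -0.13, 0], [-1.53, -0.61, 0], [-1.28, -1.03, 0], [-0.91, -1.37, 0], [-0.47, -1.57, 0]]' --twist '[[0, 0, 0], [0, 0, 0], [0, 0, 0], [0, 0, 0], [0, 0, 0], [0, 0, 0], [0, 0, 0], [0, 0, 0], [0, 0, 0], [0, 0, 0]]' --claw '[1, 1, 1, 1, 1, 1, 1, 1, 1, 1]'

```text
time: 35.25
tcp_pos: [0.4745, 0.2627, 0.1747]
tcp_rot: [0.998, 0.059, 0.002, 0.001]
ft_force: [-2.7, -4.3, -0.1]
gripper_width: 0.0208
```

```bash
cat >> h.py <<'E'
def crank():
    s=ctrl.sense(); r=s["tcp_pos"]-(PORT+.155*Y+.015*X); a,b=r@X,-(r@Y)
    print("crank phi",round(np.arctan2(b,a)%(2*np.pi),3),"r",round(np.hypot(a,b),4),"z",s["tcp_pos"][2].round(4),"w",s["gripper_width"].round(4),"F",s["ft_force"].round(1),s["torque"].round(2),"q6",s["q"][5].round(2))
E
python3 -c "from h import *; crank(); plan(.5,.3,.2,YAW)"
```

```text
Traceback (most recent call last):
  File "h.py", line 43, in crank
    print("crank phi",round(np.arctan2(b,a)%(2*np.pi),3),"r",round(np.hypot(a,b),4),"z",s["tcp_pos"][2].round(4),"w",s["gripper_width"].round(4),"F",s["ft_force"].round(1),s["torque"].round(2),"q6",s["q"][5].round(2))
                                                                                                                     ^^^^^^^^^^^^^^^^^^^^^^^^
AttributeError: 'float' object has no attribute 'round'
```

Call:
servo_tool --offset '[[0.01, -1.65, 0], [0.5, -1.56, 0], [0.94, -1.35, 0], [1.29, -1.01, 0], [1.54, -0.59, 0], [1.64, -0.1, 0], [1.6, 0.39, 0], [1.41, 0.84, 0], [1.1, 1.22, 0], [0.69, 1.49, 0]]' --twist '[[0, 0, 0], [0, 0, 0], [0, 0, 0], [0, 0, 0], [0, 0, 0], [0, 0, 0], [0, 0, 0], [0, 0, 0], [0, 0, 0], [0, 0, 0]]' --claw '[1, 1, 1, 1, 1, 1, 1, 1, 1, 1]'

```text
time: 36.25
tcp_pos: [0.5778, 0.3005, 0.1744]
tcp_rot: [0.998, 0.06, 0.001, -0.001]
ft_force: [-9.3, -0.8, 1.1]
gripper_width: 0.0208
```

```bash
sed -i 's/s\["gripper_width"\].round(4),"F"/round(float(s["gripper_width"]),4),"F"/' h.py
python3 -c "from h import *; crank(); plan(.5,.3,.2,YAW)"
```

```text
crank phi 5.982 r 0.0559 z 0.1744 w 0.0208 F [-9.3 -0.8  1.1] [-0.18  1.92 -0.02] q6 1.83
t 36.25 tcp [0.5778 0.3005 0.1744] psi 0.121 q6 1.83 w 0.0208 F [-9.3 -0.8  1.1]
  -> twist z 0.0 offset cm [-7.72 -0.89 -2.57] rows 2
```

Call:
servo_tool --offset '[[0.22, 1.63, 0], [-0.27, 1.62, 0], [-0.74, 1.47, 0], [-1.14, 1.19, 0], [-1.44, 0.79, 0], [-1.61, 0.33, 0], [-1.64, -0.16, 0], [-1.52, -0.63, 0], [-1.26, -1.05, 0], [-0.89, -1.38, 0]]' --twist '[[0, 0, 0], [0, 0, 0], [0, 0, 0], [0, 0, 0], [0, 0, 0], [0, 0, 0], [0, 0, 0], [0, 0, 0], [0, 0, 0], [0, 0, 0]]' --claw '[1, 1, 1, 1, 1, 1, 1, 1, 1, 1]'

```text
time: 37.25
tcp_pos: [0.4815, 0.2477, 0.1747]
tcp_rot: [0.998, 0.059, 0.003, 0.002]
ft_force: [-2.1, -4.7, 0.2]
gripper_width: 0.0202
```

Call:
servo_tool --offset '[[-0.45, -1.59, 0], [0.04, -1.64, 0], [0.53, -1.56, 0], [0.96, -1.33, 0], [1.31, -0.99, 0], [1.55, -0.56, 0], [1.64, -0.07, 0], [1.59, 0.41, 0], [1.4, 0.87, 0], [1.08, 1.24, 0]]' --twist '[[0, 0, 0], [0, 0, 0], [0, 0, 0], [0, 0, 0], [0, 0, 0], [0, 0, 0], [0, 0, 0], [0, 0, 0], [0, 0, 0], [0, 0, 0]]' --claw '[1, 1, 1, 1, 1, 1, 1, 1, 1, 1]'

```text
time: 38.25
tcp_pos: [0.57, 0.3132, 0.1744]
tcp_rot: [0.998, 0.06, 0.001, -0.0]
ft_force: [-8.0, -2.4, 2.5]
gripper_width: 0.0203
```

Call:
servo_tool --offset '[[0.67, 1.5, 0], [0.19, 1.63, 0], [-0.3, 1.62, 0], [-0.77, 1.46, 0], [-1.16, 1.16, 0], [0, 0, 0], [0, 0, 0]]' --twist '[[0, 0, 0], [0, 0, 0], [0, 0, 0], [0, 0, 0], [0, 0, 0], [0, 0, 0], [0, 0, 0]]' --claw '[1, 1, 1, 1, 1, 1, 1]'

```text
time: 38.95
tcp_pos: [0.5666, 0.2394, 0.1743]
tcp_rot: [0.998, 0.06, 0.003, -0.001]
ft_force: [-3.6, 1.1, 6.9]
gripper_width: 0.0209
```

```bash
python3 -c "from h import *; crank()"
```

```text
crank phi 0.887 r 0.0552 z 0.1743 w 0.0209 F [-3.6  1.1  6.9] [ 0.27  0.61 -0.03] q6 1.74
```

Call:
servo_tool --offset '[[0, 0, 0], [0, 0, 0], [0, 0, 0], [0, 0, -3], [0, 0, -4], [0, 0, -4], [-4, -3, 0], [-4, -3, 0], [-4, -3, 0], [-4, -3, 0]]' --twist '[[0, 0, 0], [0, 0, 0], [0, 0, 0], [0, 0, 0], [0, 0, 0], [0, 0, 0], [0, 0, 0], [0, 0, 0], [0, 0, 0], [0, 0, 0]]' --claw '[5, 5, 5, 5, 5, 5, 5, 5, 5, 5]'

```text
time: 39.95
tcp_pos: [0.3906, 0.339, 0.2793]
tcp_rot: [0.998, 0.059, 0.0, -0.0]
ft_force: [0.1, 0.5, -0.7]
gripper_width: 0.0504
```

Call:
servo_tool --offset '[[-4, -3, 0], [-2, -4, 0], [0, 0, 0], [0, 0, 0]]' --twist '[[0, 0, 0], [0, 0, 0], [0, 0, 0], [0, 0, 0]]' --claw '[5, 5, 5, 5]'

```text
time: 40.35
tcp_pos: [0.3232, 0.4012, 0.2792]
tcp_rot: [0.998, 0.061, 0.0, 0.0]
ft_force: [0.8, -0.2, 0.4]
gripper_width: 0.0498
```

Run:
```python
from h import *
a=snap("top","t12")[120:250,90:410,::-1]; a=cv2.resize(a,None,fx=2.4,fy=2.4,interpolation=cv2.INTER_CUBIC); cv2.imwrite("pics/m12.png",a)
f=lambda p,z:ray("top",[p],z)
```

```text
(no output)
```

View pics/m12.png

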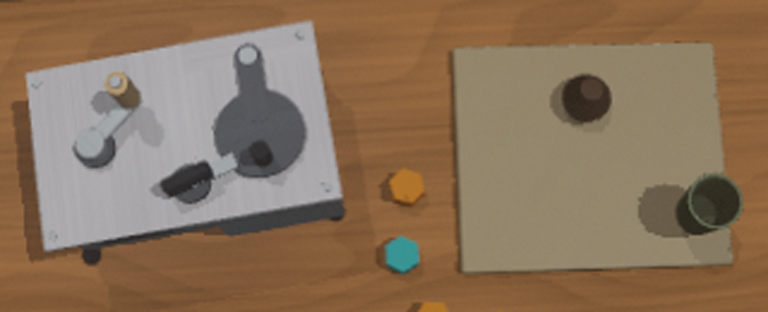

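```bash
python3 -c "from h import *; print(ctrl.finish_job())"
```

```text
the job is handed in; nothing more can be done
None
```

The job is done and handed in at about 40 s of robot time; `finish_job` gives no verdict.

**What I did**
- I swung the cover open to about 1.42 rad and put all four cream props through the port into the tub. The orange and turquoise look-alikes stayed on the table.
- I closed the cover against its stop, turned the latch clockwise, and cranked by the sleeve.

**Last checks**
- **Props:** the wrist picture after the last drop showed props in the tub. I did not count them one by one, but the shelf held only the beaker and vase.
- **Cover:** it is shut. Pushing on it raised the force from 5 to 9.5 N with no movement.
- **Latch:** the bar turned about 1.36 rad by the tool's own angle, and its tongue lies over the cover's rim.
- **Crank:** it turned about 13.45 rad (2.1 turns), going by the gripper's position on the sleeve's circle, with the grip held throughout.
- **Beaker and vase:** the last top picture shows both in their starting places, with the gripper clear of everything.

No check failed or disagreed. I saw no sign of a slackened grip or a knocked prop.

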